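Fit the jig arm to the pad printer's keyed spindle

ROBOT

A 7-joint arm with a two-finger parallel gripper is mounted at the origin on the work surface. World frame = base frame: x ahead of the robot, y to its left, z up, the work surface at z = 0. Lengths are in mm, angles in rad, forces in N, time in s.
With the tool pointing down it reaches from about 350 to 900 mm from the base axis. Payload 19.9 kg.
Tool frame: the origin (TCP) lies on the front face of the gripper's body, between the roots of the fingers; the fingertips stand 73 mm ahead of it and the grasp point (between the pads) lies 54 mm ahead of it; z points along the fingers, y is the line along which they close (so a half turn about z gives the same grasp; the last joint's range is limited). The gripper opens to 85 mm and grips with 20 to 120 N. Pads are 22 mm wide; open, the fingers measure 114 mm over their backs; the gripper's body (76 mm by 85 mm) begins 54 mm behind the grasp point. The pads swing forward as they close: fully open they stand 13 mm farther back than shut.
Start: joints at [1.242, 0.417, -0.01, 1.614, 0.005, 1.111, -0.053], TCP at [177.402, -599.281, 303.86] pointing down, gripper open.
Joint ranges: [-2.81, 2.81], [-0.39, 2.02], [-1.27, 1.25], [0.06, 2.57], [-1.19, 4.33], [0.19, 2], [-2.82, 2.82]. Speed limits (rad/s): [1.89, 1.89, 2.39, 2.39, 3.01, 3.01, 3.01].

INTERFACE

Orientations are given as [roll, pitch, yaw] about the fixed x, y, z axes, in that order (R = Rz(yaw) Ry(pitch) Rx(roll)).
In Python, from cell import manip, read_state, vision, workorder gives the robot as it stands. Calls block until the motion is done:
- manip.move_ptp(position, orientation): joint-space move of the TCP to a pose.
- manip.servo_line(position, velocity=150, ori=None): straight line of the TCP; ori=None keeps the orientation; velocity is the mean speed in mm/s.
- manip.movej(angles): joint-space move.
- manip.grip(opening, force=None): finger opening in mm; force is the grip in N (None keeps the last); returns when the fingers have stopped.
- manip.pause(seconds).
- manip.ik(position, orientation): joint angles nearest the present ones, or None.
- read_state(): the state.
- vision.snapshot(name): name is "scene" or "side" or "wrist"; returns a dict with "pixels" (420x560x3 uint8, red, green, blue), "camera_matrix" (3x3 intrinsics, pixels), "R" (3x3) and "t" (3): a world point X has camera coordinates R X + t; the wrist camera has in their place "tool_from_camera" (4x4, takes a point from camera to tool coordinates, whose origin is the TCP and whose axes are the flange's). Camera axes: x right, y down, z forward; pixel columns grow to the right and rows downward; lengths in mm; the calibration is good to about 2 mm. A picture is of the moment at which its call begins: read the wrist's pose just before it. There is no depth.
A pose or a line that the arm cannot do raises manip.Unreachable and nothing moves.
- workorder.hand_in(): hands the job in; it is judged then, once.
The state is a dict: "clock": time; "q": joint angles; "qvel": joint speeds; "tau": joint torques, N m; "tool_pos": TCP position; "tool_rot": TCP orientation; "contact_force": force on the tool from outside, world axes, zero at the start; "torque": the same for the moment, N m; "opening": finger opening in mm; "gripper_force": force on a finger pad.
Only numpy, scipy, OpenCV 4.12 (cv2) and the standard library are available. Lean on these libraries where they do the work, as an engineer would, in place of code of your own. Each camera call takes 0.05 s, during which the arm holds its last target. There are 200 camera calls.

TASK

Take the orange dust cap off the printing station's spindle and stand it upright on the floor of the blue tray. Then slip the jig arm's hub over the spindle and turn the arm in under the print pad until its yellow tab drops into the keyway in the collar and the hub sits fully home. Do not knock the print pad, and leave the other things on the bench as they stand.

Things in the scene. Friction and masses are not known exactly. Their poses are not given: they have to be found in the camera images.
- station: Pad-printing station, fixed; place and heading vary. Origin: on the vertical spindle axis at bench level; +x points from spindle to print head, z up. Grey base plate 20 high, x=-50 to 180, 90 wide. Steel collar round the spindle: radius 40, flat top at z=60. Column 30x80 at x=150..180, up to z=140, carries the print pad over the base.
- post (a point): Centre of the top of the brass spindle post, 110 above the bench, axes as the station's. The post has radius 12 and stands 50 above the collar; its top 6 taper to radius 8.
- keyway (a point): Mouth of the keyway at the height of the collar's top, on the station's +y side, 31 from the spindle axis; axes as the station's. The slot is 14.5 wide (in x), runs from 14 to 40 from the axis, out through the collar's rim, and is 14 deep. Its floor is painted yellow.
- pad: Reddish silicone print pad, fixed to the station, radius 24, 24 high. Origin: middle of its underside, 110 from the spindle axis along the station's +x, 104 above the bench. The plate over it is 56 wide, spans 95 to 170 from the axis, top 140 above the bench. Over 10 N on it spoils it. The nest passes beneath only once the hub is down on the collar: lower it with the arm turned 0.8 rad or more aside.
- seat (a point): Point on the spindle axis 50 above the bench, axes as the station's: the jig's origin lies here, with the same axes, when the jig is fully home. With the tab riding on top of the collar the jig's origin is 10 higher and the nest then has 18 free below the pad. Hub and post have 2 of play all round.
- jig: Loose jig arm, about 0.35 kg, 199 long, flat on the bench at any heading, left or right of the station. Origin: hub bore axis, level with its underside; z up, +x along the arm to the nest. Bore radius 14, right through. Hub disc radius 24 and arm 26 wide, z=10..22. White nest with red rim: radius 22 at x=110, z=0..26. Dark counterweight x=-67..-45, 40 wide, z=0..28. It balances near the hub.
- boss (a point): Centre of the top of the jig's black boss, the place to grip: an upright round tube of radius 20 standing 40 high on the hub disc, its top 62 above the jig's underside. Axes as the jig's.
- tab (a point): Middle of the lower end of the jig's yellow tab, on the hub's +y side, 31 from the bore axis. The tab is 10 wide (in x), 14 long radially and reaches 10 below the hub disc's underside, which comes to lie on the collar when the tab is in the keyway. Axes as the jig's.
- cap: Orange dust cap, about 0.07 kg, loose over the spindle post, standing on the collar at the start. Upright cylinder radius 21, 60 high, closed top 8 thick, bore radius 15 open below. Origin: centre of its underside; z up. It must rise 50 to clear the post.
- tray: Blue open tray, fixed, 170 (x) by 110 (y), 28 high, walls 4, floor 5 thick; place and heading vary; on the other side of the station from the jig. Origin: centre of its underside. The half at x<0 holds the ink cup, the half at x>0 is empty.
- inkcup: Steel ink cup, radius 24, 36 high, standing in the tray near its local x=-46; leave it. Origin: centre of its underside.
- bottle: Clear bottle with white cap, radius 26, 130 high, standing close by the jig, near the jig's local (-86, -72); leave it standing. Origin: centre of its underside.
- jar: White jar with blue lid, radius 28, 85 high, standing just outside the tray's long +y side, near the tray's local (38, 95); leave it standing. Origin: centre of its underside.
- tape: Roll of green tape lying flat, radius 45, 24 high; leave it. Origin: centre of its underside.
- driver: Red-handled screwdriver, 180 long, lying down; leave it. Origin: below its middle.
- loupe: Black folding loupe, 50x50, 58 high, between robot and station; leave it. Origin: centre of its underside.
There are look-alikes about, which are no part of the job. Leave any green look-alike of the station alone.

How it is judged (in metres and radians):
On the way, in this order (a step that is already met when the one before it is completed fails the run):
1. the cap stands in the tray (x of cap in the frame of tray between -0.07 and 0.07 m and y of cap in the frame of tray between -0.045 and 0.045 m and height (world z) of cap below 0.012 m and angle between cap's own z axis and vertical below 0.12 rad), for 0.2 s.
2. the jig's hub is threaded on the spindle post (horizontal distance between jig and seat below 0.008 m and z of jig in the frame of seat below 0.035 m), for 0.1 s.
At the end, for the whole second after the job is handed in: The jig is home on the spindle: its origin within 6 mm sideways and no more than 3 mm above seat, its x axis within 0.15 rad of the station's and upright within 0.06 rad, tab in the keyway; the cap stands upright (within 0.12 rad) on the tray's floor; both released and at rest (all of step 1 and horizontal distance between jig and seat below 0.006 m and z of jig in the frame of seat below 0.003 m and angle between the x axis of jig and the x axis of station, either way round below 0.15 rad and angle between jig's own z axis and vertical below 0.06 rad and contact force between the fingers and jig below 0.05 N and contact force between the fingers and cap below 0.05 N and linear speed of each of jig, cap below 0.01 m/s); the robot touches nothing.
It fails at once if the print pad is knocked (over 10 N) (contact force between pad and anything else above 10 N).
It fails at once if the ink cup, bottle, jar, tape, screwdriver or loupe is pushed over 30 mm (distance of any of inkcup, bottle, jar, tape, driver, loupe from where it was at the start of the episode above 0.03 m).
It fails at once if the ink cup, bottle, jar or loupe is tipped (angle between any of inkcup, bottle, jar, loupe's own z axis and vertical above 0.4 rad).
It also fails if it takes over 67 s, if anything falls off the work surface, if the arm or the gripper's body presses on something with over 40 N, if the wrist force passes 120 N, or if a joint passes its speed limit or range.

## Working session

There is one attempt and no reset: what is moved stays moved. The work goes in short steps, each a Python script; the robot and the scene stay as the last script left them, time stands still between calls to the robot, and variables do not carry over. Pictures are saved under pics/ and viewed, at most 10 in all, crops included, and the job is handed in when it is done.

```bash
mkdir -p pics; ls; python3 - <<'E'
from cell import manip, read_state, vision
import cv2,json,numpy as np
for n in ("scene","side","wrist"):
    s=vision.snapshot(n); cv2.imwrite(f"pics/{n}0.png",s["pixels"][:,:,::-1])
    np.savez(f"pics/{n}0.npz",**{k:v for k,v in s.items()})
    print(n,{k:np.round(v,3).tolist() for k,v in s.items() if k!="pixels"})
print(read_state())
E
```

```text
pics
scene {'camera_matrix': [[396.093, 0.0, 279.985], [0.0, 396.093, 207.466], [0.0, 0.0, 1.0]], 'R': [[0.772, 0.636, 0.021], [0.43, -0.497, -0.754], [-0.469, 0.59, -0.657]], 't': [-336.166, -103.572, 1332.885]}
side {'camera_matrix': [[508.978, 0.0, 275.721], [0.0, 508.978, 201.448], [0.0, 0.0, 1.0]], 'R': [[-0.964, 0.267, 0.003], [0.151, 0.555, -0.818], [-0.22, -0.788, -0.575]], 't': [397.373, -6.083, 1409.499]}
wrist {'camera_matrix': [[310.265, 0.0, 280.603], [0.0, 310.265, 208.714], [0.0, 0.0, 1.0]], 'tool_from_camera': [[0.0, -0.958, -0.288, 72.71], [1.0, 0.001, -0.001, -0.027], [0.001, -0.288, 0.958, -68.973], [0.0, 0.0, 0.0, 1.0]]}
{'clock': 0.15, 'q': array([ 1.24151711,  0.41783986, -0.0103296 ,  1.61397885,  0.00471669,
        1.11072618, -0.05302031]), 'qvel': array([ 6.20458476e-05, -3.94393077e-04, -7.72004410e-04, -6.73966682e-04,
        1.30389179e-03,  1.05257408e-05, -1.88397825e-03]), 'tau': array([ 7.46087444e-04, -8.64745688e+01,  6.79378062e-01, -4.35058486e+01,
        1.91669050e-02,  5.71904413e-03,  1.57286700e-04]), 'tool_pos': array([ 177.34892055, -599.12109361,  303.42594943]), 'tool_rot': array([-3.14066761e+00,  8.18911992e-05,  2.87798102e-01]), 'contact_force': array([-0.2364679 , -0.25733356,  0.58804713]), 'torque': array([ 0.03312362,  0.07552797, -0.02741229]), 'gripper_force': 0.0, 'opening': 85.27233672559886}
```

View pics/scene0.png

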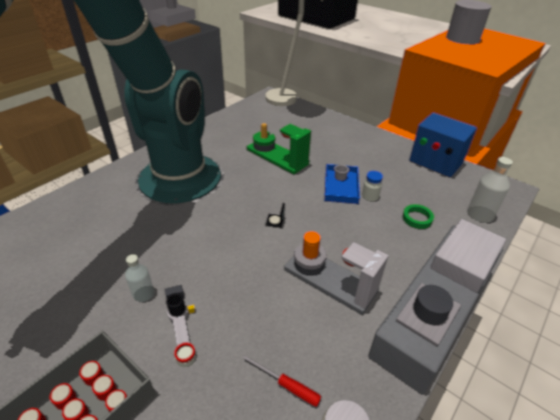

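View pics/side0.png

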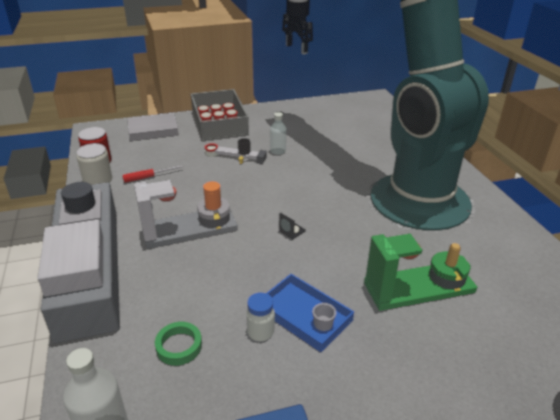

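The grey station with the orange cap is at scene (311,245) and side (212,195). The jig is at scene (178,325) with the clear bottle beside it. The tray is at scene (341,183) and the green look-alike at scene (280,148). Next I localise these coarsely.

```bash
cat > h.py <<'E'
import numpy as np, cv2
from scipy.spatial.transform import Rotation as Ro
def cam(s):  # returns K, R, t world->cam
    if "R" in s: return s["camera_matrix"],s["R"],s["t"]
    T=s["T"]@s["tool_from_camera"]; Ti=np.linalg.inv(T); return s["camera_matrix"],Ti[:3,:3],Ti[:3,3]
def ray(s,uv):
    K,R,t=cam(s); d=R.T@np.linalg.inv(K)@np.array([*uv,1.]); return -R.T@t,d/np.linalg.norm(d)
def atz(s,uv,z):
    c,d=ray(s,uv); return c+d*(z-c[2])/d[2]
def proj(s,X):
    K,R,t=cam(s); p=(K@(R@np.atleast_2d(X).T+np.reshape(t,(3,1)))); return (p[:2]/p[2]).T
def tri(obs):
    A=np.zeros((3,3));b=np.zeros(3)
    for s,uv in obs:
        c,d=ray(s,uv);P=np.eye(3)-np.outer(d,d);A+=P;b+=P@c
    return np.linalg.solve(A,b)
def load(n): return dict(np.load(f"pics/{n}.npz"))
def snap(cell_name,out):
    from cell import vision,read_state
    st=read_state(); s=vision.snapshot(cell_name)
    if cell_name=="wrist":
        T=np.eye(4);T[:3,:3]=Ro.from_euler('xyz',st["tool_rot"]).as_matrix();T[:3,3]=st["tool_pos"];s["T"]=T
    np.savez(f"pics/{out}.npz",**s); cv2.imwrite(f"pics/{out}.png",s["pixels"][:,:,::-1]); return s
E
python3 - <<'E'
from h import *
a,b=load("scene0"),load("side0")
for n,p,q,z in [("captop",(312,236),(212,185),120),("pad",(352,253),(167,192),110),("boss",(175,293),(244,144),62),("nest",(185,352),(211,149),26),("tab",(191,309),(241,158),10),("inkcup",(342,172),(323,312),41),("jar",(374,177),(261,302),85),("loupe",(276,218),(290,225),30),("bottle",(132,260),(278,118),130),("tape",(418,216),(178,342),12),("colr",(311,262),(214,212),60)]:
    print(n,np.round(tri([(a,p),(b,q)])),np.round(atz(a,p,z)),np.round(atz(b,q,z)))
for p in [(293,280),(352,313),(322,345),(262,308)]: print(np.round(atz(b,p,28)))
E
```

```text
captop [565. -39. 119.] [566. -40. 120.] [564. -38. 120.]
pad [673. -29. 125.] [667. -15. 110.] [673. -51. 110.]
boss [ 413. -341.   58.] [ 406. -342.   62.] [ 422. -325.   62.]
nest [ 511. -408.   14.] [ 516. -411.   26.] [ 515. -385.   26.]
tab [ 434. -328.   12.] [ 434. -327.   10.] [ 431. -333.   10.]
inkcup [413. 348.  29.] [425. 332.  41.] [413. 356.  41.]
jar [536. 332.  77.] [543. 320.  85.] [535. 338.  85.]
loupe [387.  39.  17.] [397.  28.  30.] [391.  54.  30.]
bottle [ 302. -367.  116.] [ 311. -372.  130.] [ 313. -334.  130.]
tape [701. 330.  11.] [702. 329.  12.] [701. 330.  12.]
colr [568. -43.  33.] [586. -64.  60.] [568.  -8.  60.]
[440. 241.  28.]
[353. 363.  28.]
[438. 423.  28.]
[525. 302.  28.]
```

```bash
python3 - <<'E'
from h import *
from cell import manip, read_state
for n,p in [("jig1",[390,-375,300]),("st1",[555,-40,320]),("tr1",[370,325,300])]:
    manip.move_ptp(p,[np.pi,0,0]); snap("wrist",n); st=read_state(); print(n,st["clock"],st["tool_pos"].round(1),st["tool_rot"].round(4),st["q"].round(2))
a=[cv2.resize(cv2.imread(f"pics/{n}.png"),(400,300)) for n in ("jig1","st1","tr1")]
cv2.imwrite("pics/m1.png",np.vstack([np.hstack(a[:2]),np.hstack([a[2],a[2]*0])]))
E
```

```text
jig1 1.3833 [ 389.2 -376.2  300. ] [ 3.1413e+00  2.0000e-04 -1.5000e-03] [ 0.78  0.27 -0.08  1.83  0.03  1.04 -0.88]
st1 2.8333 [554.8 -41.6 319.9] [ 3.1412e+00  2.0000e-04 -2.2000e-03] [ 0.27  0.29 -0.3   1.76  0.1   1.1  -1.64]
tr1 4.4 [370.9 324.2 299.9] [ 3.1414e+00 -0.0000e+00 -1.8000e-03] [-0.23  0.23 -0.62  1.92  0.16  1.03 -2.5 ]
```

View pics/m1.png

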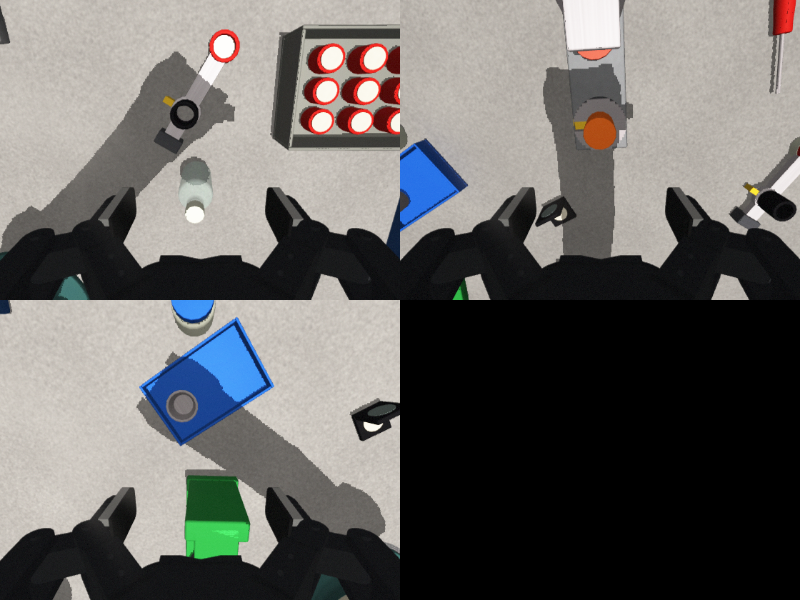

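The mosaic shows the jig (nest at (224,45), boss (184,113), tab (167,101)), the station (cap (600,130), keyway yellow (579,126), pad (594,55)) and the tray, with its empty half centred near (225,360). Now I measure by segmentation with a cylinder-hull fit.

```bash
cat >> h.py <<'E'
from scipy.optimize import least_squares
def hullc(pts):
    h=cv2.convexHull(pts.astype(np.float32)); m=cv2.moments(h); return np.array([m["m10"]/m["m00"],m["m01"]/m["m00"]]),m["m00"]
def cyl(s,xy,r,z0,z1):
    a=np.linspace(0,2*np.pi,48,endpoint=False)
    return proj(s,np.vstack([np.c_[xy[0]+r*np.cos(a),xy[1]+r*np.sin(a),0*a+z] for z in (z0,z1)]))
def biggest(m,near=None):
    n,l,st,c=cv2.connectedComponentsWithStats(m.astype(np.uint8))
    k=1+(np.argmax(st[1:,4]) if near is None else np.argmin(np.hypot(*(c[1:]-near).T)+1e3*(st[1:,4]<12))); return l==k
def maskhull(m):
    p=np.argwhere(m)[:,::-1]; return hullc(p)
def fitcyl(s,mask,xy0,r,z0,z1):
    c,A=maskhull(mask); f=lambda xy:hullc(cyl(s,xy,r,z0,z1))[0]-c
    o=least_squares(f,xy0,diff_step=1e-3); return o.x,A/hullc(cyl(s,o.x,r,z0,z1))[1]
def hsv(s): return [x.astype(int) for x in cv2.split(cv2.cvtColor(s["pixels"],cv2.COLOR_RGB2HSV))]
E
python3 - <<'E'
from h import *
# cap
for n,near in [("st1",(280,185)),("scene0",(312,245)),("side0",(212,195))]:
    s=load(n);H,S,V=hsv(s); m=biggest((H>5)&(H<17)&(S>170)&(V>60),near); print("cap",n,fitcyl(s,m,[565,-40],21,60,120),maskhull(m))
s=load("tr1");H,S,V=hsv(s); m=biggest((H>100)&(H<125)&(S>130)&(np.arange(420)[:,None]>25),(290,115)); 
p=cv2.minAreaRect(np.argwhere(m)[:,::-1].astype(np.float32)); print("trayrect",p)
q=cv2.approxPolyDP(cv2.convexHull(np.argwhere(m)[:,::-1].astype(np.int32)),8,True)[:,0]; print(q.tolist()); w=np.array([atz(s,u,28) for u in q]);print(w.round(1), np.linalg.norm(w-np.roll(w,1,0),axis=1).round(1))
s=load("jig1");H,S,V=hsv(s)
m=biggest(((H<8)|(H>172))&(S>130)&(V>90),(315,64)); print("nest",fitcyl(s,m,[511,-408],22,0,26))
m=biggest((V<50),(258,158)); print("boss",fitcyl(s,m,[413,-341],20,30,62),maskhull(m))
m=biggest((H>18)&(H<35)&(S>120)&(V>60),(235,141)); print("tab",maskhull(m),atz(s,maskhull(m)[0],22))
im=[load("st1")["pixels"][20:220,200:350],load("jig1")["pixels"][30:230,190:340]]
cv2.imwrite("pics/c1.png",np.hstack([cv2.resize(i,None,fx=2.6,fy=2.6,interpolation=cv2.INTER_CUBIC) for i in im])[:,:,::-1])
E
```

```text
cap st1 (array([566.5670733 , -40.23978377]), 0.9130449489784924) (array([279.24519928, 183.10887681]), 1840.0)
cap scene0 (array([566.09737754, -39.49978729]), 0.7553326720104607) (array([311.12888889, 244.18567901]), 337.5)Traceback (most recent call last):
  File "<stdin>", line 4, in <module>
  File "h.py", line 32, in biggest
    k=1+(np.argmax(st[1:,4]) if near is None else np.argmin(np.hypot(*(c[1:]-near).T)+1e3*(st[1:,4]<12))); return l==k
                                                  ~~~~~~~~~^^^^^^^^^^^^^^^^^^^^^^^^^^^^^^^^^^^^^^^^^^^^^
    return _wrapfunc(a, 'argmin', axis=axis, out=out, **kwds)
    return bound(*args, **kwds)
ValueError: attempt to get argmin of an empty sequence
```

```bash
python3 - <<'E'
from h import *
s=load("tr1");H,S,V=hsv(s); m=biggest((H>100)&(H<125)&(S>130)&(np.arange(420)[:,None]>25),(290,115)); 
q=cv2.approxPolyDP(cv2.convexHull(np.argwhere(m)[:,::-1].astype(np.int32)),8,True)[:,0]; print(q.tolist()); w=np.array([atz(s,u,28) for u in q]);print(w.round(1), np.linalg.norm(w-np.roll(w,1,0),axis=1).round(1))
s=load("jig1");H,S,V=hsv(s)
m=biggest(((H<8)|(H>172))&(S>130)&(V>90),(315,64)); print("nest",fitcyl(s,m,[511,-408],22,0,26))
m=biggest((V<50),(258,158)); print("boss",fitcyl(s,m,[413,-341],20,30,62),maskhull(m))
m=(H>18)&(H<35)&(S>120)&(V>60)
if m.any(): m=biggest(m,(235,141)); print("tab",maskhull(m),atz(s,maskhull(m)[0],22))
im=[load("st1")["pixels"][20:220,200:350],load("jig1")["pixels"][30:230,190:340]]
cv2.imwrite("pics/c1.png",np.hstack([cv2.resize(i,None,fx=2.6,fy=2.6,interpolation=cv2.INTER_CUBIC) for i in im])[:,:,::-1])
E
```

```text
[[383, 120], [253, 203], [195, 122], [329, 26]]
[[438.7 216.1  28. ]
 [347.8 355.9  28. ]
 [437.  414.9  28. ]
 [526.9 277.   28. ]] [107.1 166.7 106.9 164.7]
nest (array([ 512.24639034, -410.28311085]), 0.8861977017896093)
boss (array([ 418.38354674, -353.02970071]), 0.9222976549905579) (array([257.92400896, 159.96944554]), 1265.5)
tab (array([235.93736018, 140.80089485]), 149.0) [ 435.26327012 -326.99016337   22.        ]
```

View pics/c1.png

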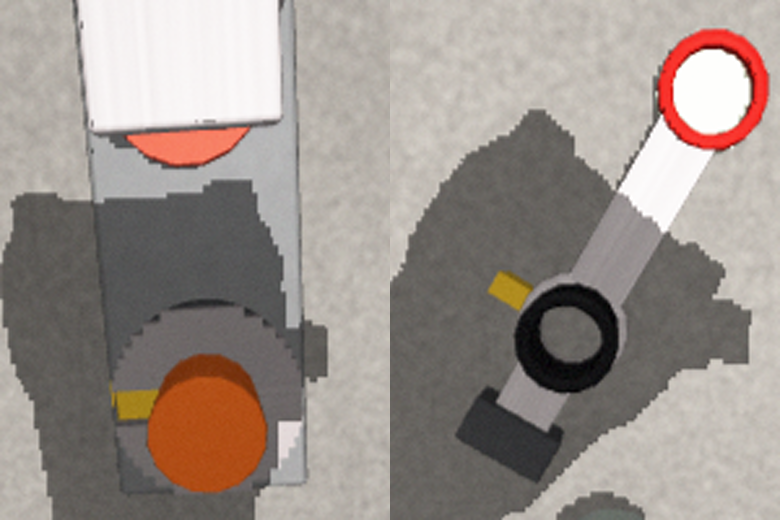

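The crops confirm the targets:
- **Station:** grey, with the orange cap, a yellow keyway and a reddish pad. It fits the description, unlike the green one.
- **Jig:** single loose arm with a black boss, yellow tab and red-rimmed nest, whose heading checks out at about -0.548. The nests in the crate have no arm.

Now I move the cap.

```bash
cat >> h.py <<'E'
def goto(p,yaw,v=None):
    from cell import manip
    o=[np.pi,0,yaw]
    manip.move_ptp(list(p),o) if v is None else manip.servo_line(list(p),velocity=v,ori=o)
def rep(tag):
    from cell import read_state
    s=read_state(); print(tag,round(s["clock"],2),s["tool_pos"].round(1),"yaw",s["tool_rot"].round(3),"F",s["contact_force"].round(1),"op",round(s["opening"],1),"gf",round(s["gripper_force"],1),"q",s["q"].round(2))
E
python3 - <<'E'
from h import *
from cell import manip
goto([566.4,-40,230],0); rep("above")
goto([566.4,-40,157],0,150); rep("at")
manip.grip(30,force=30); rep("grip")
goto([566.4,-40,235],0,150); rep("lift")
for y in (0.577,0.577-np.pi):
    q=manip.ik([461,280,110],[np.pi,0,y]); print(y,None if q is None else np.round(q,2))
E
```

```text
above 5.95 [566.4 -38.6 230.3] yaw [-3.141e+00 -0.000e+00  2.000e-03] F [ 0.3 -0.1  1. ] op 85.1 gf 0.0 q [ 0.33  0.43 -0.4   1.82  0.2   0.94 -1.72]
at 6.58 [566.8 -39.6 157.7] yaw [-3.141e+00 -1.000e-03  1.000e-03] F [0.5 1.5 0.5] op 85.5 gf 0.0 q [ 0.31  0.53 -0.37  1.86  0.25  0.8  -1.77]
grip 7.06 [566.7 -40.  157.8] yaw [ 3.141e+00 -1.000e-03 -0.000e+00] F [-3.5 -0.1  8.8] op 41.6 gf 29.4 q [ 0.31  0.53 -0.37  1.86  0.26  0.8  -1.77]
lift 7.72 [566.  -40.1 234.3] yaw [ 3.142e+00  1.000e-03 -0.000e+00] F [ 0.2  0.4 -1.1] op 41.5 gf 30.5 q [ 0.34  0.42 -0.4   1.81  0.2   0.95 -1.72]
0.577 [-0.19  0.59 -0.52  1.95  0.44  0.71 -1.97]
-2.564592653589793 [ 0.2   0.85 -1.09  1.94  0.94  0.98  0.8 ]
```

```bash
python3 - <<'E'
from h import *
from cell import manip
y=0.577
goto([460,280,200],y); rep("overtray")
goto([460,280,125],y,150)
goto([460,280,104],y,50); rep("low")
manip.grip(66); rep("open")
goto([460,280,230],y,200)
goto([480,-40,270],0); rep("st2"); snap("wrist","st2"); 
goto([555,-35,310],0); snap("wrist","st3"); rep("st3"); snap("side","side1"); snap("scene","scene1")
i=[load("st2")["pixels"][0:300,140:420],load("st3")["pixels"][0:300,140:420]]
j=[load("side1")["pixels"][150:250,120:260],load("side1")["pixels"][260:360,230:370],load("scene1")["pixels"][220:320,270:410]]
top=np.hstack([cv2.resize(x,(400,428)) for x in i]); bot=np.hstack([cv2.resize(x,(800//3,172)) for x in j]); bot=np.pad(bot,((0,0),(0,800-bot.shape[1]),(0,0)))
cv2.imwrite("pics/m2.png",np.vstack([top,bot])[:,:,::-1])
E
```

```text
overtray 9.01 [460.9 278.7 199.9] yaw [3.141 0.    0.574] F [ 1.5 -0.4 -0.8] op 41.9 gf 30.5 q [-0.1   0.46 -0.62  1.9   0.34  0.88 -1.89]
low 10.22 [459.9 280.1 103.9] yaw [-3.141  0.     0.577] F [ 0.2  0.4 -0.4] op 41.4 gf 30.5 q [-0.18  0.61 -0.53  1.95  0.46  0.71 -1.99]
open 10.58 [460.1 280.  104.2] yaw [ 3.142 -0.     0.577] F [-0.4  0.5 -0.2] op 65.8 gf 0.0 q [-0.18  0.61 -0.53  1.95  0.46  0.71 -1.99]
st2 12.59 [480.1 -38.7 269.7] yaw [-3.141e+00  0.000e+00  3.000e-03] F [1.1 0.4 0.7] op 66.4 gf 0.0 q [ 0.46  0.23 -0.51  1.98  0.14  0.96 -1.68]
st3 13.12 [554.6 -34.  309.3] yaw [-3.141e+00  1.000e-03  2.000e-03] F [ 0.2 -0.3 -0.1] op 65.9 gf 0.0 q [ 0.42  0.33 -0.5   1.77  0.17  1.09 -1.71]
```

View pics/m2.png

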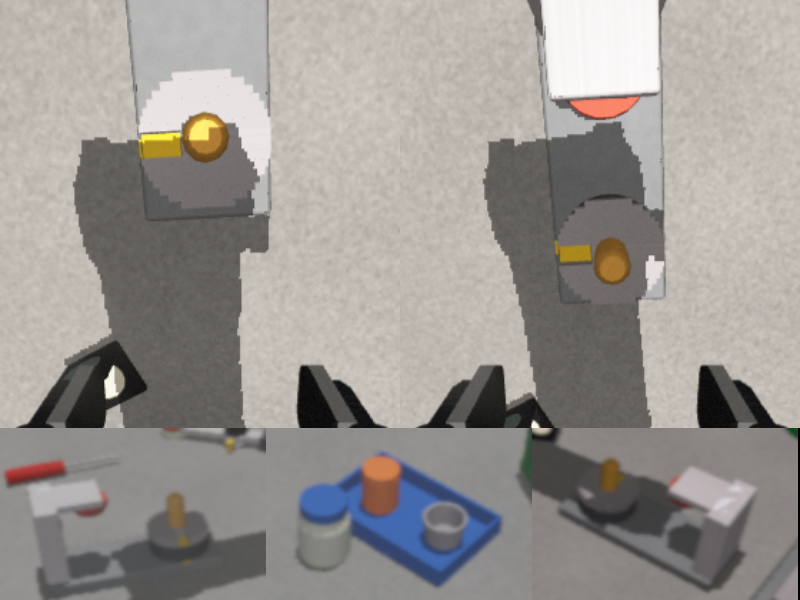

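The cap now stands upright in the tray at side (315,285), and the brass post and yellow keyway are exposed. Next I measure the post and the station's heading.

```bash
python3 - <<'E'
from h import *
for n,near,z0 in [("st2",(284,96),70),("st3",(288,182),70)]:
    s=load(n);H,S,V=hsv(s); m=(H>10)&(H<32)&(S>110)&(V>50); 
    b=biggest(m,near)
    print(n,maskhull(b)); a=np.linspace(0,6.28,48,endpoint=False)
    def pts(xy): return proj(s,np.vstack([np.c_[xy[0]+r*np.cos(a),xy[1]+r*np.sin(a),0*a+z] for r,z in ((12,62),(12,104),(8,110))]))
    c,A=maskhull(b); o=least_squares(lambda xy:hullc(pts(xy))[0]-c,[566,-40],diff_step=1e-3); print("post",o.x.round(2),A/hullc(pts(o.x))[1])
    k=biggest(m,np.array(near)-[32,-4 if n=="st3" else -8]); print("key",maskhull(k),atz(s,maskhull(k)[0],46))
sc=1.4286
def w(n,u,v): return atz(load(n),(140+u/sc,v/sc),20)[:2]
for n,pts in [("st2",[(127,2),(147,219),(268,213),(270,2)]),("st3",[(544,70),(560,303),(664,297),(662,130)])]:
    P=[w(n,u-(400 if n=="st3" else 0),v) for u,v in pts]; print(np.round(P,1))
    g=lambda a,b:np.arctan2(*(b-a)[::-1]); print("yaw L",g(P[1],P[0]),"R",g(P[2],P[3]),"rear",g(P[2],P[1])-np.pi/2,"mid",(P[1]+P[2])/2)
E
```

```text
st2 (array([270.36952381,  97.85978836]), 1575.0)
post [564.58 -30.96] 1.6660489483778176
key (array([270.36952381,  97.85978836]), 1575.0) [567.62745862 -29.06558215  46.        ]
st3 (array([287.90925637, 182.99037962]), 641.0)
post [566.38 -40.2 ] 0.9105727839358878
key (array([260.36682616, 175.90217969]), 313.5) [565.0060001  -11.22194183  46.        ]
[[ 6.501e+02  8.300e+00]
 [ 5.156e+02  1.000e-01]
 [ 5.201e+02 -8.590e+01]
 [ 6.503e+02 -8.110e+01]]
yaw L 0.06060924570775947 R 0.03684034027302925 rear 0.051981761480200506 mid [517.87375696 -42.87778364]
[[694.2   8.8]
 [515.7   1.4]
 [521.3 -86.5]
 [653.3 -79.2]]
yaw L 0.04151206454554625 R 0.05515741373734027 rear 0.0635798554059579 mid [518.45902546 -42.5586948 ]
```

```bash
python3 - <<'E'
from h import *
from cell import manip
s=load("st2");H,S,V=hsv(s); m=(H>10)&(H<32)&(S>110)&(V>50)&(np.arange(560)[None]>267)
c,A=maskhull(biggest(m)); a=np.linspace(0,6.28,48,endpoint=False)
pts=lambda xy: proj(s,np.vstack([np.c_[xy[0]+r*np.cos(a),xy[1]+r*np.sin(a),0*a+z] for r,z in ((12,62),(12,104),(8,110))]))
o=least_squares(lambda xy:hullc(pts(xy))[0]-c,[566,-40],diff_step=1e-3); print("post",o.x.round(2),A/hullc(pts(o.x))[1])
manip.grip(85)
J=[418.4,-353.0]
goto([*J,200],0); rep("above")
goto([*J,115],0,150); goto([*J,100.5],0,60); rep("at")
manip.grip(25,force=60); rep("grip")
goto([*J,240],0,150); rep("lift")
for y in (-.4,.1,.6,.75): 
    q=manip.ik([566.5,-40.2,155],[np.pi,0,y]); print(y,None if q is None else np.round(q,2))
E
```

```text
post [565.89 -40.24] 0.8825860701023601
above 14.92 [ 419.5 -352.   200.4] yaw [ 3.142e+00 -1.000e-03  2.000e-03] F [-0.   1.2 -0.3] op 85.0 gf 0.0 q [ 0.92  0.43 -0.35  1.89  0.19  0.86 -1.09]
at 16.02 [ 418.3 -352.9  100.3] yaw [-3.141  0.     0.   ] F [-0.9 -0.4 -0.1] op 85.0 gf 0.0 q [ 0.88  0.58 -0.29  1.94  0.26  0.66 -1.15]
grip 16.53 [ 418.5 -353.   101. ] yaw [ 3.141 -0.    -0.   ] F [-2.8  1.8  8.7] op 38.9 gf 59.4 q [ 0.88  0.58 -0.3   1.93  0.26  0.66 -1.15]
lift 17.62 [ 418.1 -352.8  239.1] yaw [-3.141e+00  1.000e-03  0.000e+00] F [ 0.5  0.1 -3.2] op 38.9 gf 60.6 q [ 0.94  0.38 -0.36  1.86  0.16  0.93 -1.06]
-0.4 [ 0.31  0.53 -0.37  1.86  0.26  0.79 -2.17]
0.1 [ 0.37  0.54 -0.45  1.86  0.32  0.81 -1.72]
0.6 [ 0.43  0.56 -0.54  1.86  0.38  0.82 -1.27]
0.75 [ 0.45  0.57 -0.56  1.86  0.4   0.83 -1.13]
```

```bash
python3 - <<'E'
from h import *
from cell import manip, read_state
P=[566.3,-40.2]; y=-0.42; zo=100.7
goto([*P,245],y); goto([*P,zo+118],y,100); manip.pause(0.2); rep("over")
F0=read_state()["contact_force"]
for z in (112,108,104,100,96,92,88,84,80,76,72,68,65,63.5,62):
    goto([*P,zo+z],y,80); s=read_state(); d=s["contact_force"]-F0
    print(z,(s["tool_pos"][2]-zo).round(1),s["tool_pos"][:2].round(1),d.round(1))
    if np.linalg.norm(d)>12: print("STOP");break
rep("end"); snap("side","side2"); snap("scene","scene2")
j=[load("side2")["pixels"][100:250,100:300],load("scene2")["pixels"][180:330,240:440]]
cv2.imwrite("pics/m3.png",np.hstack([cv2.resize(x,(400,300),interpolation=cv2.INTER_CUBIC) for x in j])[:,:,::-1])
E
```

```text
over 19.53 [566.5 -40.3 219.3] yaw [-3.141e+00 -1.000e-03 -4.200e-01] F [ 0.6 -0.  -2.8] op 38.4 gf 60.6 q [ 0.34  0.44 -0.41  1.82  0.22  0.92 -2.16]
112 111.6 [566.1 -40.2] [-1.6  0.9 -0. ]
108 107.7 [566.2 -40.2] [0.  0.1 0.1]
104 103.7 [566.2 -40.2] [-0.6 -0.4  0.5]
100 99.7 [566.2 -40.2] [-0.2 -0.5  0.6]
96 95.7 [566.2 -40.2] [ 0.1  0.1 -0.5]
92 91.7 [566.2 -40.2] [-0.7  0.7 -0.2]
88 87.7 [566.2 -40.2] [-0.6  0.   0.2]
84 83.7 [566.2 -40.2] [-0.9  0.3 -0.1]
80 79.7 [566.2 -40.2] [ 0.5 -0.3  0.1]
76 75.7 [566.2 -40.2] [-0.6  0.6  0.5]
72 71.7 [566.2 -40.2] [-0.5 -0.8  0. ]
68 67.8 [566.2 -40.2] [-0.6 -0.1 -0.2]
65 64.8 [566.2 -40.2] [-0.4  0.1  0.8]
63.5 63.4 [566.3 -40.2] [-0.1 -0.7 -0.9]
62 61.9 [566.3 -40.2] [-0.7  0.6  0.1]
end 23.28 [566.3 -40.2 162.6] yaw [ 3.142  0.    -0.42 ] F [-0.1  0.5 -2.7] op 38.8 gf 60.6 q [ 0.32  0.52 -0.39  1.86  0.26  0.81 -2.19]
```

View pics/m3.png

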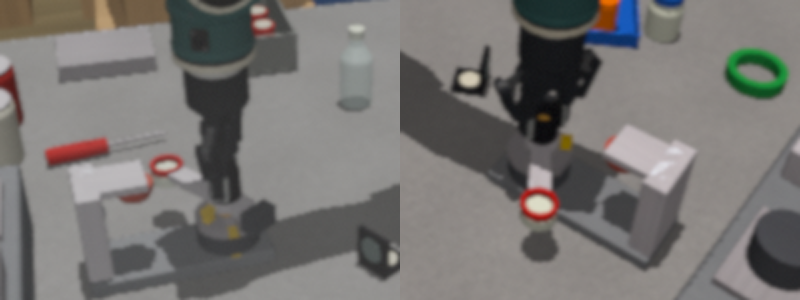

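The hub is threaded over the post with no contact force, and the nest is well aside of the pad. Now I turn it in and lower it.

```bash
python3 - <<'E'
from h import *
from cell import manip, read_state
P=[566.3,-40.2]; zo=100.7; ok=True
for y in (-0.2,0.0,0.2,0.4,0.5,0.598):
    goto([*P,zo+61.5],y,20) if False else manip.move_ptp([*P,zo+61.5],[np.pi,0,y]); rep(f"turn{y}")
    if np.linalg.norm(read_state()["contact_force"]+[0,0,2.8])>12: ok=False;print("STOP");break
if ok:
    manip.pause(.2)
    for z in (60,59,58,57,55,53,51,50):
        goto([*P,zo+z],0.598,30); s=read_state(); d=s["contact_force"]+[0,0,2.8]
        print(z,(s["tool_pos"][2]-zo).round(1),d.round(1),s["torque"].round(2))
        if np.linalg.norm(d)>12: print("STOP");break
rep("end")
E
```

```text
turn-0.2 23.69 [566.3 -40.4 162.2] yaw [-3.141  0.    -0.205] F [ 0.1 -0.4 -3.5] op 38.7 gf 60.6 q [ 0.36  0.53 -0.44  1.86  0.3   0.82 -2.01]
turn0.0 23.98 [566.3 -40.3 162.2] yaw [-3.141  0.    -0.008] F [-0.1  0.2 -3.3] op 39.2 gf 60.6 q [ 0.39  0.54 -0.48  1.86  0.33  0.83 -1.84]
turn0.2 24.27 [566.3 -40.3 162.2] yaw [-3.141  0.     0.191] F [ 0.2 -0.2 -2.4] op 39.1 gf 60.6 q [ 0.43  0.55 -0.53  1.86  0.36  0.83 -1.66]
turn0.4 24.57 [566.3 -40.3 162.1] yaw [-3.141  0.     0.39 ] F [-0.1  0.4 -2.4] op 38.9 gf 60.6 q [ 0.46  0.56 -0.57  1.86  0.4   0.84 -1.49]
turn0.5 24.82 [566.3 -40.2 162.2] yaw [-3.141  0.     0.492] F [-0.6  0.6 -2.6] op 38.8 gf 60.6 q [ 0.48  0.56 -0.6   1.85  0.41  0.85 -1.4 ]
turn0.598 25.07 [566.3 -40.2 162.2] yaw [-3.141 -0.     0.591] F [-0.3  0.3 -3.5] op 38.6 gf 60.6 q [ 0.5   0.57 -0.62  1.85  0.43  0.85 -1.32]
60 59.9 [-0.4 -0.5  0.8] [-0.01  0.01 -0.04]
59 58.9 [-0.1  0.6 -0.1] [0.02 0.03 0.05]
58 57.9 [-0.1  0.9 -1.2] [0.03 0.03 0.01]
57 56.9 [0.4 0.4 0.9] [0.02 0.03 0.  ]
55 54.9 [0.4 0.8 0.8] [-0.01  0.05  0.01]
53 52.8 [-0.1 -0.5 -0. ] [-0.    0.04  0.03]
51 50.9 [-0.9 -0.1 -0. ] [ 0.01  0.03 -0.04]
50 50.3 [-2.5 -0.7  7.4] [ 0.02  0.57 -0.03]
end 27.27 [566.4 -40.1 151. ] yaw [ 3.141 -0.     0.598] F [-2.5 -0.7  4.6] op 38.6 gf 61.2 q [ 0.49  0.59 -0.61  1.86  0.44  0.83 -1.32]
```

It dropped home, with contact at z≈50.3. I release, back off and verify.

```bash
python3 - <<'E'
from h import *
from cell import manip, read_state
manip.grip(70); manip.pause(.2); rep("open")
goto([566.3,-40.2,260],0.598,150); goto([480,-40,290],0); manip.pause(.3); rep("away")
s=snap("wrist","fin"); snap("side","side3")
H,S,V=hsv(s)
n=biggest(((H<8)|(H>172))&(S>130)&(V>60)); print(maskhull(n),fitcyl(s,n,[676,-35],22,60,76))
print("boss expected px",proj(s,[[566.3,-40.2,112]]),"nest exp",proj(s,[[566.3+110*np.cos(.05),-40.2+110*np.sin(.05),76]]))
j=[s["pixels"][0:270,100:460],load("side3")["pixels"][140:350,120:400]]
cv2.imwrite("pics/m4.png",np.hstack([cv2.resize(x,(400,300),interpolation=cv2.INTER_CUBIC) for x in j])[:,:,::-1])
E
```

```text
open 27.88 [566.3 -40.2 150.7] yaw [ 3.142 -0.     0.598] F [-0.1  0.8 -0.2] op 70.0 gf 0.0 q [ 0.49  0.59 -0.61  1.86  0.44  0.83 -1.32]
away 29.58 [480.3 -39.9 289.5] yaw [-3.141e+00  1.000e-03  1.000e-03] F [-0.4 -0.3 -0.1] op 69.9 gf 0.0 q [ 0.57  0.22 -0.63  1.96  0.15  1.01 -1.69]Traceback (most recent call last):
  File "<stdin>", line 7, in <module>
  File "h.py", line 34, in maskhull
    p=np.argwhere(m)[:,::-1]; return hullc(p)
                                     ~~~~~^^^
  File "h.py", line 26, in hullc
    h=cv2.convexHull(pts.astype(np.float32)); m=cv2.moments(h); return np.array([m["m10"]/m["m00"],m["m01"]/m["m00"]]),m["m00"]
                                                                                 ~~~~~~~~^~~~~~~~~
ZeroDivisionError: float division by zero
```

```bash
python3 - <<'E'
from h import *
j=[load("fin")["pixels"][0:270,100:460],load("side3")["pixels"][140:350,120:400]]
cv2.imwrite("pics/m4.png",np.hstack([cv2.resize(x,(400,300),interpolation=cv2.INTER_CUBIC) for x in j])[:,:,::-1])
E
```

```text
(no output)
```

View pics/m4.png

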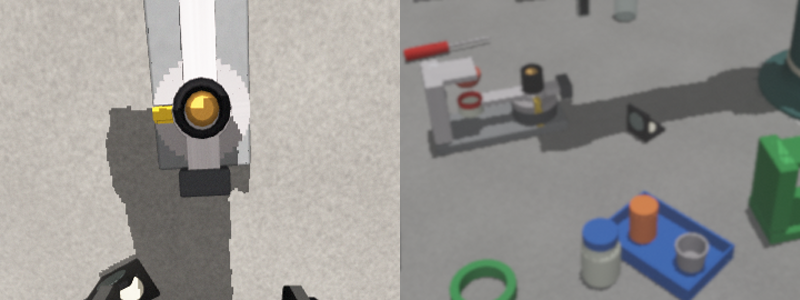

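The picture shows the arm aligned under the pad and the tab in the keyway at (161,114). The hub is on the collar and the cap is upright in the tray at (643,218). I hand in.

```bash
python3 -c "
from cell import workorder; print(workorder.hand_in())"
```

```text
the job is handed in; nothing more can be done
None
```

The job is handed in, with no verdict returned: the dust cap stands upright in the blue tray, and the jig is home on the spindle with its tab in the keyway, as far as the last pictures and force readings show.

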